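# Set the table easel's mast to the index and flip its cam lever shut

## Task

On the shop counter, pull the sloping table easel's mast out by its wooden cross bar until the bar is level with the yellow index on the scale, and, still holding the bar there, push the red cam lever fully closed, so that it lies alongside the mast. The clamp is worn and does not carry the mast by itself, so finish still holding the bar at the index with the lever shut; leave the index where it is, and leave the bottle, jar and sketchbook alone.

Things in the scene. Friction and masses are not known exactly. Their poses are not given: they have to be found in the camera images.
- easel: Fixed table easel on a wooden foot frame; a dark steel sleeve (190 x 30 x 26 mm) climbs at 25 degrees. Origin on the counter below the sleeve's upper mouth; x level, the way the sleeve climbs (away from the robot but for yaw), y to the lever's side, z up. Slope direction: (cos 25, 0, sin 25 degrees). The mast's axis leaves the mouth 95 mm above the counter.
- bar (a point): Middle of the wooden cross bar, on its axis, at the mast's upper end. Round, 18 mm thick, level, along the easel's y, 145 mm to each side plus 24 mm thick end caps; its middle 30 mm is a black block. x here is the slope direction. Clear underneath: pinch it from above with a finger up-slope and one down-slope; a lightly gripping hand can slide along it.
- mast (a joint): How far the mast (18 mm square tube with the bar) is out, m: 0 (fully in, as at the start: bar axis 40 mm beyond the mouth along the slope) to 0.11; grows up the slope. The moving part weighs 0.35 to 0.7 kg, has slight friction (0.3 N) and runs back down by itself when let go, lever open or shut.
- index (a joint): Where the yellow index sits on its scale, m, on the mast's count: the bar is level with the index when the two values are equal. The index clip is stiff and stays put.
- mark (a point): The yellow index (30 mm along the slope, 30 mm wide, 7 mm thick, black line across its middle; the bar covers the middle 18 mm when level) on the aluminium scale rail parallel to the mast, 48 mm from its axis on the side away from the lever. The point lies where the bar's axis passes when level with the index, 12 mm above the black line. x is the slope direction.
- lever (a joint): Angle of the red cam lever, rad: 0 closed (along the mast), up to 0.55 open (swung out to the easel's +y side). Turns about the normal to the slope, stays where left (friction about 0.12 N m) and stops dead at 0.
- lever_pivot (a point): Lever's pivot, at the middle of the arm's thickness: 18 mm down-slope of the mouth, 30 mm to the +y side of the mast's axis, 21 mm above it at right angles to the slope.
- lever_tip (a point): Round tip (16 mm) of the lever, 165 mm from the pivot. The arm is 12 mm wide, 14 mm thick, its underside 5 mm above the bar's top: fingers straddling the bar outside the arm meet its flank when they slide along the bar towards the mast. With the bar at the index they meet it between 95 mm from the pivot and its tip.
- medium: Bystander: amber bottle, 48 mm across, 110 mm tall; origin under its base.
- jar: Bystander: jar with black lid, 52 mm across, 60 mm tall; origin under its base.
- sketchbook: Bystander: yellow sketchbook lying flat, 150 x 105 x 16 mm; origin under its middle.

How it is judged:
By the outcome, as a careful person would: the job done as asked, in the order asked, and still so for the second after the job is handed in, while the arm keeps its last pose, push and grip.
It also fails if it takes over 42 s, if anything falls off the work surface, if the arm or the gripper's body presses on something with over 40 N, if the wrist force passes 120 N, or if a joint passes its speed limit or range.

## Robot

A 6-joint arm with a two-finger parallel gripper is mounted at the origin on the work surface. World frame = base frame: x ahead of the robot, y to its left, z up, the work surface at z = 0. Lengths are in m, angles in degrees, forces in N, time in s.
With the tool pointing down it reaches from about 0.375 to 0.75 m from the base axis. Payload 9 kg.
Tool frame: the origin (TCP) lies midway between the tips of the shut fingers; the grasp point (between the pads) lies 19 mm behind it (robot.hold_point_z is the distance from the TCP to the grasp point, in m); z points along the fingers, y is the line along which they close (so a half turn about z gives the same grasp; the last joint's range is limited). The gripper opens to 85 mm and grips with 20 to 120 N. Pads are 22 mm wide; open, the fingers measure 114 mm over their backs; the gripper's body (76 mm by 85 mm) begins 54 mm behind the grasp point. The pads swing forward as they close: fully open they stand 13 mm farther back than shut.
Start: joints at [58.287, 5.964, 5.575, 89.605, 0, 77.527], TCP at [0.198, 0.567, 0.231] pointing down, gripper open.
Joint ranges: [-171.21, 171.21], [-48.23, 106.86], [-62.78, 66.21], [-105.2, 120.99], [-86.42, 89.51], [-180, 180]. Speed limits (degrees/s): [127.2, 127.2, 147.25, 180, 180, 180].

## Interface

Orientations are given as [roll, pitch, yaw] about the fixed x, y, z axes, in that order (R = Rz(yaw) Ry(pitch) Rx(roll)).
In Python, from plant import robot, fingers, grab_frame, get_calibration, cut_out, mark_of gives the robot as it stands. Calls block until the motion is done:
- robot.move_pose(position, orientation): joint-space move of the TCP to a pose.
- robot.line_to(position, vel=0.15, rotation=None, guard=None): straight line of the TCP; rotation=None keeps the orientation; vel is the mean speed in m/s. With guard (N) it stops when the force on the tool has changed by that much, and returns True; else False.
- robot.goto_joints(angles): joint-space move.
- fingers.set_gripper(opening): finger opening in m; the grip force is fixed at half the most; returns when the fingers have stopped.
- robot.pause(seconds).
- robot.ik(position, orientation): joint angles nearest the present ones, or None.
- grab_frame(name): name is "scene" or "top" or "wrist"; returns the picture (384x512x3 uint8, blue, green, red); there is no depth.
- get_calibration(name): a dict with "vertical_fov" (degrees; the focal length in pixels is half the picture's height over the tangent of half this angle, whatever the lens; pixels are square), "cx", "cy" (the principal point, pixels), "rvec" (rotation vector, rad) and "tvec" (3), from world to camera coordinates, as OpenCV has them. Camera axes: x right, y down, z forward; pixel columns grow to the right and rows downward; lengths in m; the calibration is good to about 2 mm. A picture is of the moment at which its call begins: read the wrist's pose just before it. get_calibration takes no time and is no camera call; for the wrist camera it gives the pose at the moment of the call.
A pose or a line that the arm cannot do raises robot.IKError and nothing moves.
- robot.job_done(): hands the job in; it is judged then, once.
Trained networks look in the newest picture that a camera, given by its name, has taken for a name from the list of things; names that differ only in an ending like _2 or _b are one class to them, and where a whole thing is asked for, a point or a joint stands for the part that bears it (a point fixed in the world has none). Each returns a list of dicts, best first, with "confidence" (0 to 1); they miss things now and then, are a little off and sometimes report something else, mostly with a low value. They report only what shows in the picture. A call takes as long as a camera call.
- cut_out(camera, target): "pixels" (384x512 bool, what is visible of it) and "uv" ([column, row] in pixels, amid what is visible of it).
- mark_of(camera, target): "uv" ([column, row] in pixels: a listed point, or the origin of a listed thing).
Readings, each from a call of its own:
- robot.get_time(): time.
- robot.get_q(): joint angles.
- robot.get_qvel(): joint speeds.
- robot.get_joint_torque(): joint torques, N m.
- robot.get_tool_pos(): TCP position.
- robot.get_tcp_rot(): TCP orientation.
- robot.get_ft_force(): force on the tool from outside, world axes, zero at the start.
- robot.get_torque(): the same for the moment, N m.
- robot.get_gripper_width(): finger opening in m.
- robot.get_gripper_force(): force on a finger pad.
Only numpy, scipy, OpenCV 4.12 (cv2) and the standard library are available. Lean on these libraries where they do the work, as an engineer would, in place of code of your own. Each camera call takes 0.05 s, during which the arm holds its last target. There are 200 camera calls.

## Working session

There is one attempt and no reset: what is moved stays moved. The work goes in short steps, each a Python script; the robot and the scene stay as the last script left them, time stands still between calls to the robot, and variables do not carry over. Pictures are saved under pics/ and viewed, at most 10 in all, crops included, and the job is handed in when it is done.

```bash
mkdir -p pics; ls; cat > h.py <<'E'
import numpy as np, cv2
from plant import robot, fingers, grab_frame, get_calibration, cut_out, mark_of
def cam(n):
    c=get_calibration(n); f=192/np.tan(np.radians(c["vertical_fov"]/2))
    K=np.array([[f,0,c["cx"]],[0,f,c["cy"]],[0,0,1]]); return K,np.array(c["rvec"],float).ravel(),np.array(c["tvec"],float).ravel()
def proj(cm,P):
    K,r,t=cm; return cv2.projectPoints(np.atleast_2d(P).astype(float),r,t,K,None)[0][:,0]
E
python3 - <<'E'
from h import *
import pickle
d={}
ims=[]
for n in("scene","top","wrist"):
    im=grab_frame(n); ims.append(im); d[n]=cam(n)
    if n=="wrist":continue
    for t in("easel","bar","mark","lever_pivot","lever_tip","medium","jar","sketchbook"):
        m=mark_of(n,t); print(n,t,[(np.round(x["uv"],1).tolist(),round(x["confidence"],2)) for x in m[:2]])
        if m:d[n,t]=m[0]["uv"]
    K,r,t=d[n]; print(n,K[0,0],r,t)
cv2.imwrite("pics/scene.png",cv2.resize(ims[0],(784,588),interpolation=cv2.INTER_CUBIC));cv2.imwrite("pics/top.png",cv2.resize(ims[1],(784,588),interpolation=cv2.INTER_CUBIC))
np.save("ims.npy",np.array(ims))
pickle.dump(d,open("d.pkl","wb")); print(robot.get_time(),robot.get_tcp_rot(),robot.get_q())
E
```

```text
pics
plant.py
scene easel [([222.7, 172.5], 0.67)]
scene bar [([216.1, 161.0], 0.67)]
scene mark [([196.7, 172.7], 0.68), ([234.2, 140.9], 0.43)]
scene lever_pivot [([235.4, 140.9], 0.67)]
scene lever_tip [([252.7, 176.4], 0.55)]
scene medium [([306.2, 148.4], 0.94)]
scene jar [([194.7, 172.8], 0.73), ([132.8, 201.8], 0.56)]
scene sketchbook [([212.1, 256.7], 0.86), ([133.9, 195.9], 0.53)]
scene 362.60522623935185 [ 1.76553591  2.11657892 -0.54539106] [ 0.13921913 -0.44004739  1.2658733 ]
top easel [([309.0, 227.0], 0.94)]
top bar [([314.7, 209.5], 0.94)]
top mark [([327.7, 178.1], 0.63)]
top lever_pivot [([300.8, 233.4], 0.85)]
top lever_tip [([267.7, 178.4], 0.94)]
top medium [([265.0, 180.5], 0.68), ([216.9, 268.7], 0.61)]
top jar [([390.9, 178.5], 0.79)]
top sketchbook [([302.6, 131.8], 0.67)]
top 469.63466483150233 [ 2.1789102  -2.14819068  0.0669816 ] [-0.02224676  0.57033418  1.22589478]
0.95 [1.79993885e+02 2.04819949e-03 1.60760721e+02] [ 5.82856085e+01  5.96299195e+00  5.57544443e+00  8.96060394e+01
 -6.78894369e-04  7.75248873e+01]
```

View pics/scene.png

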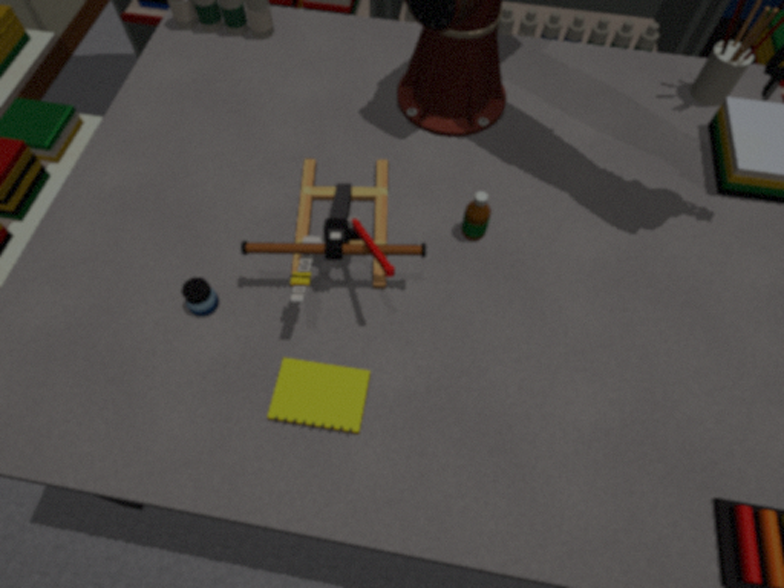

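View pics/top.png

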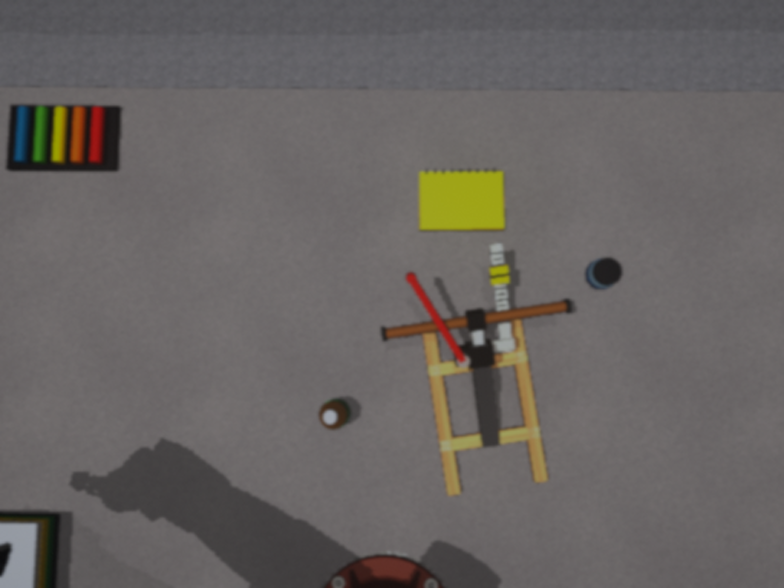

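The top view is clear: bar from (383,333) to (569,306), lever tip at (410,275), index line at (499,275) and bottle at (333,414), all in enlarged pixels (÷1.531). I'll fit an easel model to these, then check it with a close wrist view.

```bash
cat >> h.py <<'E'
from scipy.optimize import least_squares
from scipy.spatial.transform import Rotation as R
A=np.radians(25); S=np.array([np.cos(A),0,np.sin(A)]); N=np.array([-np.sin(A),0,np.cos(A)]); Y=np.array([0,1.,0])
M0=np.array([0,0,.095])
def W(p,e):  # easel->world
    x,y,w=p[:3]; return R.from_euler('z',w).apply(e)+[x,y,0]
def pt(name,p,mast=0.):
    x,y,w,i,l=p
    B=M0+S*(.04+mast); P=M0-.018*S+.03*Y+.021*N
    return W(p,{"bar":B,"easel":np.zeros(3),"barL":B+.157*Y,"barR":B-.157*Y,"lever_pivot":P,
      "lever_tip":P+.165*(np.cos(l)*S+np.sin(l)*Y),"line":M0+S*(.04+i)-.048*Y-.012*N,"mark":M0+S*(.04+i)-.048*Y}[name])
def fit(obs,p0):
    f=lambda p:np.concatenate([(proj(c,pt(n,p))[0]-uv)*w for c,n,uv,w in obs])
    return least_squares(f,p0,loss="soft_l1",f_scale=2)
E
cat > a.py <<'E'
from h import *
import pickle
d=pickle.load(open("d.pkl","rb")); s=512/784
obs=[]
for c,n,uv in [("top","barL",(383,333)),("top","barR",(569,306)),("top","lever_tip",(410,276)),("top","line",(499,275)),("top","bar",(476,319)),
  ("scene","barL",(424,250)),("scene","barR",(244,247)),("scene","lever_tip",(390,271)),("scene","line",(300,281))]:
    obs.append((d[c],n,(np.array(uv)+.5)*s-.5,1.))
r=fit(obs,[.5,-.05,.15,.06,.5]); print(np.round(r.x,4)); print(np.round(r.fun.reshape(-1,2),1).tolist())
np.save("p.npy",r.x)
for n in("bar","lever_tip","mark"):print(n,pt(n,r.x))
# bystanders ground
for n,uv in(("bottle",(333,414)),):
    K,rv,t=d["top"];Rm=cv2.Rodrigues(rv)[0];C=-Rm.T@t;ray=Rm.T@np.linalg.inv(K)@[uv[0]*s,uv[1]*s,1];print(n,C+ray*(.08-C[2])/ray[2])
K,rv,t=cam("wrist");Rm=cv2.Rodrigues(rv)[0];C=-Rm.T@t;Rt=R.from_euler('xyz',robot.get_tcp_rot(),degrees=True)
print("cam in tool",Rt.inv().apply(C-robot.get_tool_pos()),"axes",(Rt.inv().as_matrix()@Rm.T).round(3).tolist(),K[0,0])
E
python3 a.py
```

```text
[ 0.4881 -0.1487  0.1592  0.0667  0.3978]
[[-2.9, -0.2], [1.9, -1.0], [0.1, 0.2], [0.4, -1.3], [-0.6, -0.2], [2.8, 0.0], [-2.5, -0.5], [-0.1, -0.5], [0.1, -3.2]]
bar [ 0.52387059 -0.14294097  0.11190473]
lever_tip [ 0.5844378  -0.03809286  0.17071216]
mark [ 0.59116025 -0.18075178  0.14009054]
bottle [0.36527472 0.08581088 0.08      ]
cam in tool [ 0.0777334   0.00102405 -0.14293725] axes [[0.001, -0.954, -0.3], [1.0, 0.001, 0.001], [-0.0, -0.3, 0.954]] 313.9941582062068
```

```bash
sed -i 's/\.157\*Y/.149*Y/g' h.py; cat > b.py <<'E'
from h import *
import pickle
p=np.load("p.npy"); w=np.degrees(p[2])
tgt=W(p,M0+S*.06+.07*Y); tgt[2]=.33
for yaw in(w-90,w+90): print(yaw,robot.ik(tgt,[180,0,yaw]))
# slope-normal grasp orientation check
for sg in(1,-1):
  z=-N; y=sg*S; x=np.cross(y,z); Rg=R.from_euler('z',p[2])*R.from_matrix(np.c_[x,y,z]); o=Rg.as_euler('xyz',degrees=True)
  for m,l in((0,.12),(p[3],.13),(p[3],.04)):
    print(sg,o.round(1),m,l,robot.ik(W(p,M0+S*(.04+m)+l*Y-.019*N),o), robot.ik(W(p,M0+S*(.04+m)+l*Y-.019*N),[180,0,w-90*sg if sg==-1 else w+90]))
robot.move_pose(tgt,[180,0,w-90])
robot.pause(.3)
c=cam("wrist"); im=grab_frame("wrist"); pickle.dump(c,open("cw.pkl","wb"))
for t in("bar","mark","lever_pivot","lever_tip"):
    m=mark_of("wrist",t); print(t,[(np.round(x["uv"],1).tolist(),round(x["confidence"],2)) for x in m[:2]],proj(c,pt(t,p)))
print("line",proj(c,pt("line",p)))
cv2.imwrite("pics/w1.png",cv2.resize(im,(784,588),interpolation=cv2.INTER_CUBIC)); print(robot.get_time(),robot.get_q())
E
python3 b.py
```

```text
-80.87850914417442 [ -21.62396046   -2.57836241    7.26486732   99.84322973    0.
 -120.74545132]
99.12149085582558 [-21.62396046  -2.57836241   7.26486732  99.84322973   0.
  59.25454868]
1 [155.    0.   99.1] 0 0.12 [-25.90562312 -43.94826131 -52.81048736  60.2384045   14.03813635
  57.57453466] [-17.21347267  -8.14215137 -22.59339588  75.54875549   0.
  63.66503647]
1 [155.    0.   99.1] 0.06669330373458836 0.13 [-20.03178709 -31.46320324 -42.17585033  57.12944895  11.88087195
  63.18117322] [-13.49584179   1.3389328  -10.50316904  78.15789816   0.
  67.38266735]
1 [155.    0.   99.1] 0.06669330373458836 0.04 [-29.75953538 -24.62083372 -37.1093558   57.56069765  15.38357474
  53.84056115] [-21.62833463   5.07436689  -6.63926415  78.28636896   0.
  59.25017452]
-1 [-155.     0.   -80.9] 0 0.12 [ -25.90562312  -43.94826131  -52.81048736   60.2384045    14.03813635
 -122.42546534] [-17.21347267  -8.14215137 -22.59339588  75.54875549   0.
  63.66503647]
-1 [-155.     0.   -80.9] 0.06669330373458836 0.13 [ -20.03178709  -31.46320324  -42.17585033   57.12944895   11.88087195
 -116.81882678] [-13.49584179   1.3389328  -10.50316904  78.15789816   0.
  67.38266735]
-1 [-155.     0.   -80.9] 0.06669330373458836 0.04 [ -29.75953538  -24.62083372  -37.1093558    57.56069765   15.38357474
 -126.15943885] [-21.62833463   5.07436689  -6.63926415  78.28636896   0.
  59.25017452]
bar [([268.6, 102.7], 0.57)] [[269.24976116  99.04320767]]
mark [([209.6, 49.8], 0.72)] [[209.20199888  47.75907847]]
lever_pivot [([322.5, 127.2], 0.63)] [[322.12053688 126.33541893]]
lever_tip [([196.3, 198.8], 0.78)] [[195.13451204 196.64377825]]
line [[205.58172627  49.26415496]]
4.4 [-2.16237631e+01 -2.57684875e+00  7.26531714e+00  9.98420044e+01
  4.38593487e-04 -1.20743687e+02]
```

View pics/w1.png

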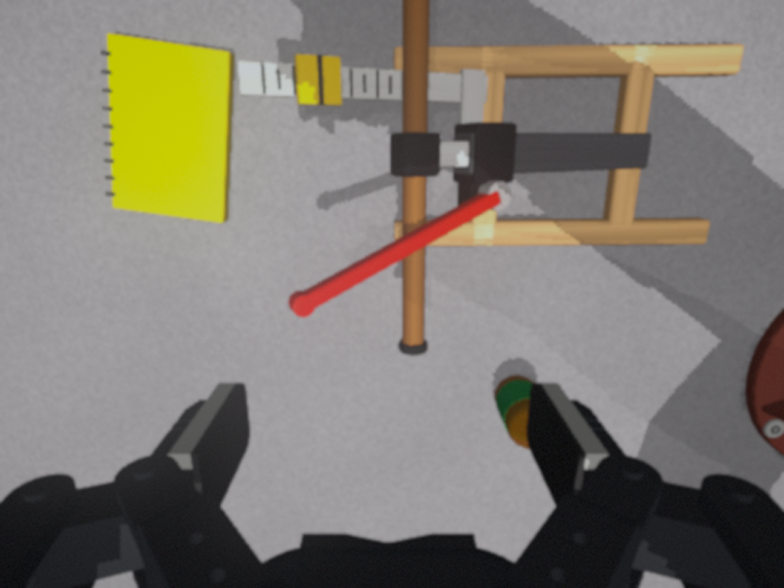

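The wrist view matches the model to within a few pixels: index line ~(322,80), bar axis ~(414,154) to the cap at (413,346), lever tip (302,303). I'll refine these to subpixel and refit.

```bash
cat > c.py <<'E'
from h import *
import pickle
cw=pickle.load(open("cw.pkl","rb")); d=pickle.load(open("d.pkl","rb")); s=512/784
im=cv2.imread("pics/w1.png").astype(float); g=im.sum(2)
# index line: dark minimum between yellow
L=[]
for v in range(62,98,3):
    r=765-g[v,310:334]; wt=np.clip(r-np.median(r)-40,0,None)
    if wt.sum()>0: L.append((310+(wt*np.arange(24)).sum()/wt.sum(),v))
L=np.array(L);print("line",L.mean(0),L[:,0].round(1))
h=cv2.cvtColor(im.astype(np.uint8),cv2.COLOR_BGR2HSV)
def bar(v):
    r=h[v,385:445]; m=(r[:,1]>110)&(r[:,0]<20); k=np.where(m)[0]+385; return k.min(),k.max(),(k.min()+k.max())/2
for v in(10,25,115,290,310,325):print(v,bar(v))
red=((h[...,0]<6)|(h[...,0]>174))&(h[...,1]>170)&(h[...,2]>90); ys,xs=np.where(red[:,:600]);k=xs<320;print("tip blob",xs.min(),ys.max(),xs[xs<312].mean(),ys[xs<312].mean())
E
python3 c.py
```

```text
line [320.16035745  78.5       ] [319.3 319.5 319.6 319.9 320.  320.2 320.3 320.4 320.5 320.6 320.6 320.8]
10 (np.int64(404), np.int64(427), np.float64(415.5))
25 (np.int64(404), np.int64(427), np.float64(415.5))
115 (np.int64(405), np.int64(425), np.float64(415.0))
290 (np.int64(404), np.int64(422), np.float64(413.0))
310 (np.int64(404), np.int64(422), np.float64(413.0))
325 (np.int64(404), np.int64(422), np.float64(413.0))
tip blob 296 314 304.0735294117647 304.37132352941177
```

```bash
cat > f.py <<'E'
from h import *
import h, pickle
d=pickle.load(open("d.pkl","rb")); cw=pickle.load(open("cw.pkl","rb")); s=512/784
o=h.pt
def pt2(n,p,mast=0.):
    if n.startswith("b@"): return W(p,M0+S*.04+float(n[2:])*Y)
    return o(n,p,mast)
h.pt=pt2
obs=[]
for c,n,uv,w in [("top","barL",(383,333),.5),("top","barR",(569,306),.5),("top","lever_tip",(410,276),.5),("top","line",(499,275),.5),
  ("scene","barL",(424,250),.5),("scene","barR",(244,247),.5),("scene","lever_tip",(390,271),.5),("scene","line",(300,281),.5),
  ("w","line",(320.3,80),2),("w","b@-.1",(415.5,20),np.array([2,0])),("w","b@.12",(413,310),np.array([2,0])),("w","bar",(414.5,154),np.array([0,1])),("w","barL",(413,346),np.array([0,1])),("w","lever_tip",(302.5,303),1)]:
    obs.append((cw if c=="w" else d[c],n,(np.array(uv)+.5)*s-.5,w))
r=fit(obs,np.load("p.npy")); print(np.round(r.x,4)); print(np.round(r.fun.reshape(-1,2),1).tolist())
np.save("p.npy",r.x)
J=r.jac;print("sd",np.sqrt(np.diag(np.linalg.inv(J.T@J))).round(4))
for n in("bar","lever_tip","mark"):print(n,h.pt(n,r.x))
E
python3 f.py
```

```text
[ 0.4866 -0.1476  0.1692  0.0641  0.3892]
[[-0.1, 0.3], [-1.0, -0.2], [-0.1, 0.5], [-0.2, 0.1], [0.1, -0.5], [0.6, -0.2], [0.2, -0.6], [0.6, -2.1], [-0.1, -0.2], [-0.0, -0.0], [0.1, 0.0], [-0.0, 0.3], [-0.0, -0.5], [-0.5, 0.1]]
sd [0.0004 0.0005 0.0033 0.0007 0.007 ]
bar [ 0.52234766 -0.14145404  0.11190473]
lever_tip [ 0.58257277 -0.03721767  0.17094263]
mark [ 0.5876955  -0.1789864   0.13899483]
```

```bash
cat >> h.py <<'E'
P=np.load("p.npy")
_Rg=R.from_euler('z',P[2])*R.from_matrix(np.c_[np.cross(-S,-N),-S,-N]); O=_Rg.as_euler('xyz',degrees=True)
def T(m,y,h=0.): return W(P,M0+S*(.04+m)+y*Y+(h-.019)*N)   # TCP for hold point at bar m, lateral y
def inE(tcp):  # hold point in (m,y,n)
    e=R.from_euler('z',-P[2]).apply(np.array(tcp)-[P[0],P[1],0])-M0; return np.array([e@S-.04,e[1],e@N+.019]).round(4)
E
python3 - <<'E'
from h import *
for h in(.09,.06,.03,0): print(h,robot.ik(T(0,.125,h),O))
print(robot.ik(T(.064,.125),O),robot.ik(T(.064,.04),O))
h=max([h for h in(.09,.06,.05,.04) if robot.ik(T(0,.125,h),O) is not None],default=None);print(h)
if h:
    fingers.set_gripper(.055)
    robot.move_pose(T(0.015,.125,h),O); 
    f0=robot.get_ft_force()
    print(robot.line_to(T(0,.125,0),vel=.06,guard=8)); 
    print(inE(robot.get_tool_pos()),robot.get_ft_force()-f0,robot.get_time())
E
```

```text
0.09 None
0.06 None
0.03 None
0 [ -25.42014535  -44.98468007  -53.40098116   60.70465773   14.06912925
 -122.50917927]
[ -20.82328106  -32.20441468  -42.77016828   57.5482606    12.39230186
 -118.1121138 ] [ -29.97992916  -25.37573051  -37.76913027   57.86287939   15.65274309
 -126.93335305]
None
```

```bash
cat >> h.py <<'E'
def G(m,y,h=0.,a=25.):  # pose with tool tilt a deg, h along tool axis back
    a=np.radians(a); z=np.array([np.sin(a),0,-np.cos(a)]); y_=-np.array([np.cos(a),0,np.sin(a)])
    Rr=R.from_euler('z',P[2])*R.from_matrix(np.c_[np.cross(y_,z),y_,z])
    return W(P,M0+S*(.04+m)+y*Y+(.019-h)*z),Rr.as_euler('xyz',degrees=True)
def hold():
    Rr=R.from_euler('xyz',robot.get_tcp_rot(),degrees=True); e=np.array(robot.get_tool_pos())-.019*Rr.apply([0,0,1])
    e=R.from_euler('z',-P[2]).apply(e-[P[0],P[1],0])-M0; return np.array([e@S-.04,e[1],e@N]).round(4)
E
python3 - <<'E'
from h import *
for a in(20,15,12,8,4,0): print(a,[robot.ik(*G(0,.125,h,a)) is not None for h in(.1,.08,.06,.03,0)])
a=next(a for a in(20,15,12,8,4,0) if all(robot.ik(*G(0,.125,h,a)) is not None for h in(.08,.06,.03,0)))
print(a)
fingers.set_gripper(.055)
robot.move_pose(*G(0,.125,.08,a))
f0=robot.get_ft_force()
print(robot.line_to(G(0,.125,0,a)[0],vel=.06,guard=8))
print(hold(),robot.get_ft_force()-f0,robot.get_time(),robot.get_q())
im=grab_frame("wrist");cv2.imwrite("pics/w2.png",im); cv2.imwrite("pics/s2.png",cv2.resize(grab_frame("scene")[80:230,110:330],(792,540),interpolation=cv2.INTER_CUBIC))
E
```

```text
20 [True, True, True, True, True]
15 [True, True, True, True, True]
12 [True, True, True, True, True]
8 [True, True, True, True, True]
4 [True, True, True, True, True]
0 [True, True, True, True, True]
20
False
[0.0003 0.1248 0.0003] [ 0.25962416 -0.39974372  0.13204396] 7.3 [ -23.45702822  -37.37369415  -47.50856059   62.8788132    10.77929429
 -121.53588612]
```

View pics/w2.png

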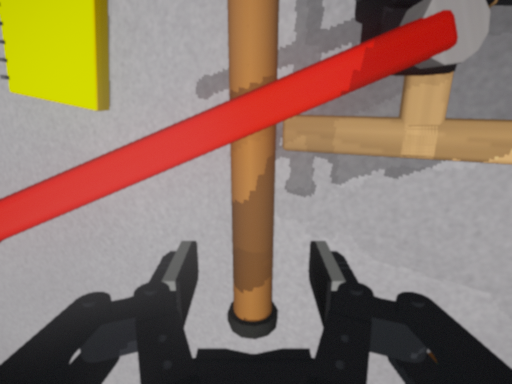

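The bar (column 254) sits centred between the fingers (197 and 310), outside the lever. Next I'll grip and pull.

```bash
python3 - <<'E'
from h import *
fingers.set_gripper(.0)
print("w",robot.get_gripper_width(),robot.get_gripper_force(),hold(),robot.get_ft_force())
robot.line_to(G(P[3],.125,0,20)[0],vel=.05); robot.pause(.2)
print(hold(),robot.get_ft_force(),robot.get_gripper_width(),robot.get_time())
c=cam("wrist");im=grab_frame("wrist");print("line pred",proj(c,pt("line",P)),"mark",proj(c,pt("mark",P)))
s=grab_frame("scene");t=grab_frame("top")
for n in("scene","top"):
  m=mark_of(n,"bar");k=mark_of(n,"mark");cc=cam(n)
  print(n,[x["uv"] for x in m[:1]],proj(cc,pt("bar",P,P[3])),[x["uv"] for x in k[:1]],proj(cc,pt("mark",P)))
o=np.hstack([cv2.resize(t[140:260,230:390],None,fx=2.5,fy=2.5,interpolation=cv2.INTER_CUBIC),cv2.resize(s[110:230,130:290],None,fx=2.5,fy=2.5,interpolation=cv2.INTER_CUBIC)])
im=cv2.resize(im,(400,300)); cv2.imwrite("pics/c3.png",np.vstack([o,np.hstack([im,im*0])]))
E
```

```text
w 0.016302267654161002 58.60660493373871 [0.0007 0.1249 0.0003] [2.4919439  1.66394413 1.09928353]
[0.0637 0.1249 0.0002] [-5.53485401 -0.82450731  5.27343484] 0.016050547419400076 9.4667
line pred [[ 248.31076493 -224.55061665]] mark [[ 251.46393123 -265.25296684]]
scene [[211.8, 175.0]] [[216.49795416 175.35503046]] [[195.9, 175.7]] [[196.60736786 175.11696103]]
top [[309.1, 185.0]] [[306.4811327 184.2219882]] [[328.2, 177.6]] [[326.13620086 181.1402307 ]]
```

View pics/c3.png

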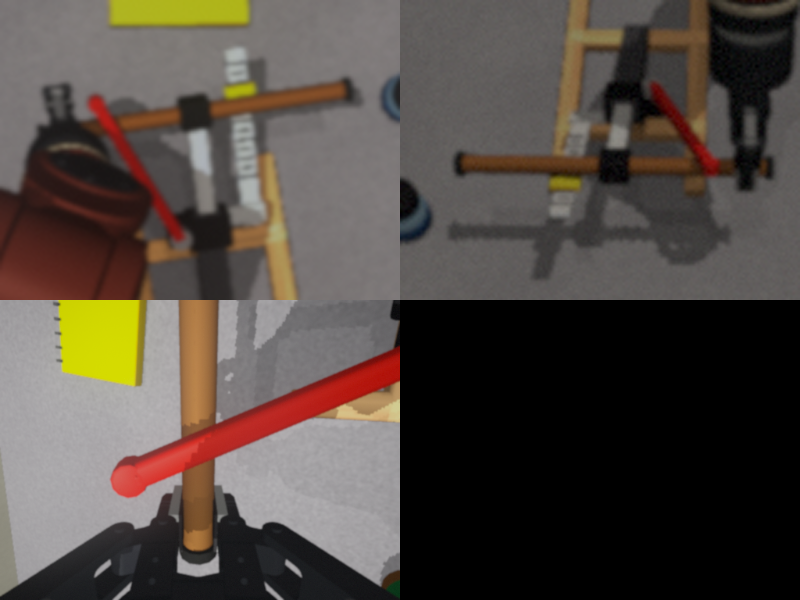

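```bash
python3 - <<'E'
from h import *
o=cv2.imread("pics/c3.png"); m=.0637
hs=cv2.cvtColor(o,cv2.COLOR_BGR2HSV)
for n,off,xs in(("top",(230,140,0),None),("scene",(130,110,400),None)):
    cc=cam(n); K,r,t=cc; C=-cv2.Rodrigues(r)[0].T@t
    L=pt("line",P); Sw=R.from_euler('z',P[2]).apply(S)
    q=lambda X:(proj(cc,X)[0]-off[:2]+.5)*2.5-.5+[off[2],0]
    B=pt("mark",P)-Sw*(P[3]-m); v=B-C; yw=R.from_euler('z',P[2]).apply(Y); e=np.cross(v,yw);e/=np.linalg.norm(e)
    print(n,"yellow far",q(L+.015*Sw),"near",q(L-.015*Sw),"bar edges",q(B+.009*e),q(B-.009*e))
    u=int(round(q(L)[0]))
    for uu in(u-4,u+4): print(uu,[(v,hs[v,uu].tolist()) for v in (range(78,122,2) if n=="top" else range(148,196,2))])
E
```

```text
top yellow far [237.3520583   85.24720136] near [240.4886383  114.07630393] bar edges [239.68885709  94.78731382] [242.57624387 113.19056977]
235 [(78, [70, 9, 171]), (80, [66, 8, 158]), (82, [30, 33, 132]), (84, [28, 124, 128]), (86, [29, 202, 149]), (88, [30, 227, 166]), (90, [30, 233, 175]), (92, [31, 233, 176]), (94, [30, 229, 165]), (96, [29, 217, 146]), (98, [24, 195, 124]), (100, [17, 180, 115]), (102, [13, 176, 120]), (104, [13, 177, 128]), (106, [13, 179, 131]), (108, [13, 178, 129]), (110, [13, 179, 120]), (112, [12, 155, 107]), (114, [12, 96, 104]), (116, [14, 42, 116]), (118, [16, 22, 129]), (120, [20, 12, 127])]
243 [(78, [78, 8, 159]), (80, [38, 8, 132]), (82, [28, 81, 120]), (84, [29, 178, 135]), (86, [30, 222, 161]), (88, [30, 233, 173]), (90, [31, 233, 177]), (92, [30, 229, 169]), (94, [29, 219, 149]), (96, [25, 200, 125]), (98, [19, 183, 114]), (100, [14, 176, 116]), (102, [13, 177, 125]), (104, [13, 179, 131]), (106, [13, 178, 130]), (108, [13, 178, 123]), (110, [12, 165, 113]), (112, [13, 118, 108]), (114, [13, 54, 117]), (116, [16, 25, 134]), (118, [23, 15, 134])
[... 547 characters left out ...]
7]), (182, [27, 206, 136]), (184, [27, 203, 136]), (186, [26, 209, 127]), (188, [24, 196, 113]), (190, [21, 117, 98]), (192, [17, 35, 102]), (194, [15, 14, 112])]
572 [(148, [15, 18, 111]), (150, [17, 17, 104]), (152, [19, 20, 100]), (154, [14, 43, 100]), (156, [13, 86, 98]), (158, [13, 134, 97]), (160, [13, 167, 99]), (162, [13, 178, 99]), (164, [14, 182, 94]), (166, [14, 188, 84]), (168, [12, 183, 78]), (170, [14, 194, 67]), (172, [14, 187, 56]), (174, [17, 177, 52]), (176, [26, 196, 65]), (178, [27, 215, 95]), (180, [27, 211, 121]), (182, [27, 204, 136]), (184, [27, 201, 137]), (186, [26, 200, 129]), (188, [24, 188, 115]), (190, [22, 117, 100]), (192, [14, 42, 103]), (194, [13, 16, 112])]
```

```bash
python3 - <<'E'
from h import *
Rz=R.from_euler('z',P[2])
for n,off in(("top",(230,140,0)),("scene",(130,110,400))):
    cc=cam(n); K,r,t=cc; print(n,"C",-cv2.Rodrigues(r)[0].T@t)
    for i in(P[3],P[3]+.003):
        p=P.copy();p[3]=i; L=pt("line",p)
        print(i,[((proj(cc,L+Rz.apply(X))[0]-off[:2]+.5)*2.5-.5+[off[2],0]).round(1) for X in(.015*S,.015*S-.007*N)])
E
```

```text
top C [ 0.46058663 -0.04788731  1.27049627]
0.06410063297671352 [array([237.4,  85.2]), array([236.1,  83.1])]
0.06710063297671352 [array([237. ,  82.3]), array([235.8,  80.2])]
scene C [1.01316124 0.03369091 0.88759683]
0.06410063297671352 [array([566.2, 182.6]), array([566.8, 188.6])]
0.06710063297671352 [array([565.8, 184.4]), array([566.4, 190.4])]
```

With the clip's thickness included, both fixed views agree that the bar is on the index to about 1 mm. Next I'll loosen lightly and slide towards the mast.

```bash
python3 - <<'E'
from h import *
m=P[3]
for w in(.0165,.0172,.0178):
    fingers.set_gripper(w); f=robot.get_gripper_force(); print(w,robot.get_gripper_width(),f,hold(),robot.get_ft_force().round(2))
    if f<12: break
d=max(0,robot.get_gripper_width()-.0162)/2; mt=m+.0004+d; print("d",d)
f0=np.array(robot.get_ft_force())
hit=robot.line_to(G(mt,.060,0,20)[0],vel=.04,guard=25)
print(hit,hold(),robot.get_ft_force().round(2)-f0.round(2),robot.get_gripper_force(),robot.get_time())
E
```

```text
0.0165 0.016864331226308656 39.95939254760742 [0.0637 0.1248 0.0002] [-4.38 -0.03  6.09]
0.0172 0.017105464427214556 18.91595810651779 [6.370e-02 1.248e-01 1.000e-04] [-4.59 -0.7   4.8 ]
0.0178 0.017524795895940432 3.6802853643894196 [ 0.0638  0.1249 -0.    ] [-4.07 -1.77  5.25]
d 0.0006623979479702165
False [ 0.0639  0.0614 -0.0011] [ 1.7   5.59 -7.38] 3.3780474588274956 12.3083
```

```bash
python3 - <<'E'
from h import *
m=P[3]+.0011
y=.0585
f0=np.array(robot.get_ft_force()); Yw=R.from_euler('z',P[2]).apply(Y)
while y>.036:
    hit=robot.line_to(G(m,y,0.001,20)[0],vel=.02)
    f=(np.array(robot.get_ft_force())-f0); print(round(y,4),hold(),"fy",round(f@Yw,1),f.round(1))
    if f@Yw>14 and y<.05: break
    y-=.002 if y<.053 else .003
robot.pause(.2)
c=cam("wrist");im=grab_frame("wrist");print("line pred",proj(c,pt("line",P)),robot.get_time(),robot.get_gripper_force())
s=grab_frame("scene");t=grab_frame("top")
o=np.hstack([cv2.resize(t[140:260,230:390],None,fx=2.5,fy=2.5,interpolation=cv2.INTER_CUBIC),cv2.resize(s[110:230,130:290],None,fx=2.5,fy=2.5,interpolation=cv2.INTER_CUBIC)])
cv2.imwrite("w4.png",im); im=cv2.resize(im,(400,300)); cv2.imwrite("pics/c4.png",np.vstack([o,np.hstack([im,im*0])]))
E
```

```text
0.0585 [ 0.064   0.0596 -0.0001] fy -0.0 [-0.9 -0.2 -1.7]
0.0555 [0.0645 0.0562 0.0003] fy 0.4 [-0.3  0.4 -1.5]
0.0525 [0.0648 0.0529 0.0006] fy 0.3 [-0.1  0.3 -1.9]
0.0505 [0.065  0.0507 0.0008] fy -0.1 [-0.7 -0.2 -1.8]
0.0485 [0.0651 0.0486 0.0009] fy -0.3 [ 0.1 -0.3 -0.8]
0.0465 [0.0652 0.0476 0.0009] fy 5.6 [-2.9  5.2  1.7]
0.0445 [0.0651 0.0473 0.0008] fy 15.0 [-5.8 14.2  4.9]
line pred [[253.04232429  41.59539087]] 14.4083 3.4099531173706055
```

View pics/c4.png

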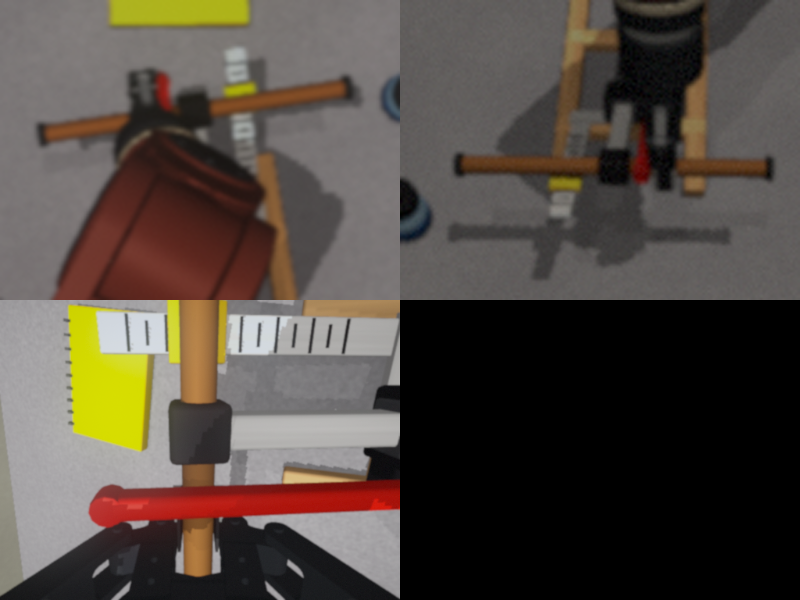

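Wrist view: the lever lies parallel to the mast, the hand stopped hard at y = 47 mm as predicted, and the yellow index shows on both sides of the bar near (197,330). I'll measure the alignment in this picture.

```bash
python3 - <<'E'
from h import *
im=cv2.imread("w4.png"); hs=cv2.cvtColor(im,cv2.COLOR_BGR2HSV)
cc=cam("wrist"); K,r,t=cc; C=-cv2.Rodrigues(r)[0].T@t; Rz=R.from_euler('z',P[2])
def edges(i,m):
    p=P.copy();p[3]=i;L=pt("line",p);B=W(P,M0+S*(.04+m)-.048*Y);e=np.cross(B-C,Rz.apply(Y));e/=np.linalg.norm(e)
    return [proj(cc,X)[0].round(1).tolist() for X in(L+Rz.apply(.015*S),B+.009*e,B-.009*e,L-Rz.apply(.015*S))]
print(edges(P[3],P[3]),edges(P[3],P[3]+.001),hold())
for v in(25,35,45,60): 
    row=hs[v]; y=(row[:,0]>22)&(row[:,0]<35)&(row[:,1]>120);b=(row[:,0]<20)&(row[:,1]>100)
    k=np.where(y[195:310])[0]+195; kb=np.where(b[195:310])[0]+195
    print(v,"yellow",k.min(),k.max(),"bar",kb.min(),kb.max())
E
```

```text
[[214.8, 41.0], [230.9, 36.5], [281.1, 36.6], [290.5, 42.2]] [[214.8, 41.0], [228.1, 36.4], [278.3, 36.6], [290.5, 42.2]] [0.0651 0.0473 0.0008]
25 yellow 214 289 bar 231 278
35 yellow 215 288 bar 231 278
45 yellow 215 288 bar 231 278
60 yellow 215 287 bar 231 278
```

```bash
python3 - <<'E'
from h import *
fingers.set_gripper(0); robot.pause(.3)
print(hold(),robot.get_gripper_force(),robot.get_ft_force(),robot.get_time())
im=grab_frame("wrist"); hs=cv2.cvtColor(im,cv2.COLOR_BGR2HSV)
for v in(35,50):
    row=hs[v]; y=(row[:,0]>22)&(row[:,0]<35)&(row[:,1]>120);b=(row[:,0]<20)&(row[:,1]>100)
    k=np.where(y[195:310])[0]+195; kb=np.where(b[195:310])[0]+195; print(k.min(),k.max(),kb.min(),kb.max())
cv2.imwrite("pics/w5.png",im)
E
```

```text
[0.0654 0.0473 0.001 ] 59.789865016937256 [-7.07675921 17.73262145  3.37692394] 15.025
215 289 231 278
216 288 231 278
```

View pics/w5.png

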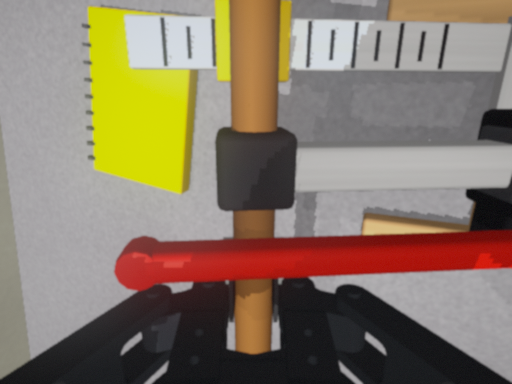

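```bash
python3 - <<'E'
from h import *
c=cam("wrist")
for l in(0,.03,.06):
    p=P.copy();p[4]=l; print(l,proj(c,pt("lever_tip",p)),proj(c,.4*pt("lever_tip",p)+.6*pt("lever_pivot",p)))
print(proj(c,W(P,M0+.06*S+.009*N)),proj(c,W(P,M0+.09*S+.009*N)))
E
```

```text
0 [[142.79443746 263.73953376]] [[404.9894828  252.66710951]]
0.03 [[144.42829466 275.67649426]] [[404.29393496 257.20830684]]
0.06 [[146.42852978 287.2701171 ]] [[403.75106698 261.69384704]]
[[370.49436753 170.43163765]] [[294.91024294 171.87081848]]
```

The picture puts the lever tip at about (141,263), where the model for a fully closed lever predicts (143,264). The lever is shut and the bar is level and firmly gripped, so I'm handing in.

```bash
python3 -c "
from h import *
print(robot.job_done())"
```

```text
the job is handed in; nothing more can be done
None
```

I pulled the mast out until the bar was level with the yellow index, pushed the red lever fully closed, and handed the job in at about 15 s with the gripper still holding the bar. In the last wrist picture the bar was level to within about half a millimetre and the lever tip sat where a fully closed lever should be; the index, bottle, jar and sketchbook were not touched.

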